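Raise the tracking camera on its lift stand

ROBOT

A 7-joint arm with a two-finger parallel gripper is mounted at the origin on the work surface. World frame = base frame: x ahead of the robot, y to its left, z up, the work surface at z = 0. Lengths are in m, angles in rad, forces in N, time in s.
With the tool pointing down it reaches from about 0.425 to 0.875 m from the base axis. Payload 4.7 kg.
Tool frame: the origin (TCP) lies between the finger pads; the fingertips stand ctrl.tip_reach ahead of it and the grasp point (between the pads) lies 5 mm behind it (ctrl.tip_reach is the distance from the TCP to the fingertips, in m); z points along the fingers, y is the direction in which the jaws open and shut (so a half turn about z gives the same grasp; the last joint's range is limited). The gripper opens to 87 mm and grips with 3 to 60 N. Pads are 19 mm wide; open, the fingers measure 117 mm over their backs; the gripper's body (75 mm by 190 mm) begins 51 mm behind the grasp point.
Start: joints at [-1.15, 0.321, -0.07, 1.45, 0.023, 1.371, -0.057], TCP at [0.257, 0.597, 0.237] pointing down, gripper open.
Joint ranges: [-2.86, 2.86], [-0.3, 2.09], [-1.38, 1.24], [0.06, 2.45], [-1.56, 4.7], [0.09, 2.05], [-2.69, 2.69]. Speed limits (rad/s): [2.57, 2.57, 3.14, 3.14, 3.14, 3.14, 3.14].

INTERFACE

Orientations are given as a rotation vector (axis times angle).
In Python, from bench import ctrl gives the robot as it stands.
- The arm moves only by the shell command python3 -m handwheel 'ROWS' [FORCE]. ROWS is JSON, a list of rows, each a list of 7 numbers: the shift along the tool's x, y, z in mm, then the turn, a rotation vector about the tool's x, y, z in rad, then the gripper's target within -1 to 1 (shut at 1, half-way at 0, fully open at -1). In form: [[dx, dy, dz, ax, ay, az, grip], ...]. A call has 1 to 12 rows; each row is the pose to reach, as a shift and turn from the pose commanded when the call began, along the tool's axes at that moment; what a row does not reach only later rows make up. A row lasts 1/8 s, in which the tool goes at most 62.5 mm and 10.7 degrees, less where a joint would pass 70% of its speed; a pose out of reach is approached as far as the arm can. A call with a gripper value outside its range is refused whole. The fingers move at their own pace and stop on an object; FORCE is the grip in N (left out, the last holds). Time passes only in rows, so rows that repeat a pose let the fingers close. It gives the time, the measured TCP pose, the force and the opening at its end, in the units of the state.
- ctrl.get_state(): the state, without advancing time (a new reading comes with each control period).
- ctrl.get_image(name): name is "scene" or "top" or "wrist"; returns the picture (480x640x3 uint8, red, green, blue); there is no depth.
- ctrl.camera_model(name): a dict with "mtx" (3x3 intrinsics, pixels), "xyz" and "orientation" of the camera in the world. Camera axes: x right, y up, looking along -z (the intrinsics and any distortion apply to the point x, -y, -z); pixel columns grow to the right and rows downward; lengths in m; the calibration is good to about 2 mm. A picture is of the moment at which its call begins: read the wrist's pose just before it. camera_model takes no time and is no camera call; for the wrist camera it gives the pose at the moment of the call.
- ctrl.close_job(): hands the job in, once; it reports no verdict.
The state is a dict: "time": time; "joint_positions": joint angles; "qd": joint speeds; "joint_torque": joint torques, N m; "position": TCP position; "tool_rot": TCP orientation; "ft_force": force on the tool from outside, world axes, zero at the start; "torque": the same for the moment, N m; "grip_width": opening from 0.0 (shut) to 1.0 (fully open).
Only numpy, scipy, OpenCV 4.12 (cv2) and the standard library are available. Lean on these libraries where they do the work, as an engineer would, in place of code of your own. Each camera call takes 0.05 s, during which the arm holds its last target.

TASK

Stand the white tracking camera upright on the narrow mount plate of the lift stand, centred, lengthwise along the plate and with its two lenses facing away from the robot, and let go of it. Then squeeze the orange release paddle against the grip bar, pull the stand straight up past its first stop all the way to its second stop with the camera still standing on it, and finish while still gripping and squeezing the handle, holding the stand fully extended (it sinks if let go). Leave the other things on the table where they are.

Things in the scene. Friction and masses are not known exactly. Their poses are not given: they have to be found in the camera images.
- stand: Foot of the telescoping lift stand, fixed: grey plate 140 (x) x 220 (y) x 12 mm high, blue outer tube 32 mm in diameter up to 100 mm above the table. Origin: centre of the plate's underside, on the tube's axis. x points away from the robot (within 20 degrees), y left, z up. A black cross-piece atop the tube (to 148 mm collapsed) carries the grip on its -y side, the mount plate on +y.
- handle_grip (a point): Middle of the squeezed grip, on the moving head: 105 mm to -y and 4 mm to -x of the tube's axis, 135 mm above the table when collapsed; axes as the stand's. The grip runs along y: fixed black bar on the -x side (12 mm thick, 26 mm high), orange paddle on the +x side. Across both in x: 30 mm free, 22 mm squeezed. Pinch from above, fingers closing along x; over 100 mm free below.
- paddle (a point): Centre of the outer (+x) face of the orange release paddle, 8 mm thick, 68 mm long in y, 24 mm high, 135 mm above the table when collapsed. Squeezed, it moves to -x towards the black bar.
- release (a joint): Travel of the orange paddle, m: 0 free, 0.008 fully squeezed; spring 4 N at first, 8 N fully in, springs back. At rest a steel tooth on it locks the collapsed stand (1.5 mm of play upwards); from about 0.006 the stand is free to rise. Squeeze first, then pull. It locks only when collapsed.
- lift_head (a joint): Extension of the inner section, m: 0 collapsed to 0.060 (first stop). Slides straight up, needs about 4.5 N of lift empty, 7 N with the camera on it; it runs out first. Sinks back if let go.
- lift_mid (a joint): Extension of the middle section, m: 0 to 0.060 (second, last stop: hard). It follows once the inner section is at its stop; lift force about 13 N then, plus 1 to 2 N of drag at 50 mm/s. Total rise of the handle and plate, both sections out: 120 mm.
- mount_plate (a point): Centre of the top face of the narrow white mount plate on the moving head, 34 mm (x) x 60 mm (y), 6 mm thick, flat without rim; 95 mm to +y of the tube's axis, 146 mm above the table when collapsed. Axes as the stand's: the camera's axes should match these.
- camera: White tracking camera, 0.2 to 0.33 kg, standing on the table: black foot 28 (x) x 50 (y) x 12 mm high under a white body 40 (x) x 90 (y) x 45 mm high (12 to 57 mm up), two blue stripes on top. Origin: centre of the foot's underside; x out of the lenses, y along the length, z up. Grip it across x at the middle. It starts in one of three places, which battery pack, jar and camera swap.
- camera_front (a point): On the camera, midway between the lens fronts: 26 mm to +x and 36 mm above the camera's origin. The two black lenses, 22 mm in diameter, lie 30 mm either side of it in y and stand 6 mm out of the +x face. At the start they point away from the robot within about 35 degrees.
- battery: Grey battery pack, 50 x 80 x 36 mm high, loose; bystander. Origin: centre of its underside.
- jar: Closed jar with a blue cap, 60 mm in diameter, 75 mm high, loose; bystander. Origin: centre of its underside.
- handset: Black handset lying on the left, 50 (x) x 150 (y) x 24 mm, loose; bystander. Origin: centre of its underside.
- bowl: Steel bowl, 110 mm in diameter, 45 mm high, at the far side; loose bystander. Origin: centre of its underside.
- tape_roll: Roll of white tape lying flat, 70 mm in diameter, 25 mm high, at the far side; loose bystander. Origin: centre of its underside.
- tray: Open steel tray 110 (x) x 200 (y) x 30 mm at the far side; loose bystander. Origin: centre of its underside.
There are look-alikes about, which are no part of the job. Leave any pink or yellow look-alike of the camera alone.

How it is judged:
On the way, in this order (a step that is already met when the one before it is completed fails the run):
1. the camera stands on the mount plate of the collapsed stand, lenses away from the robot, and is let go (x of camera in the frame of mount_plate between -0.011 and 0.011 m and y of camera in the frame of mount_plate between -0.018 and 0.018 m and z of camera in the frame of mount_plate between -0.005 and 0.005 m and angle between the y axis of camera and the y axis of mount_plate, either way round below 0.2 rad and angle between camera's own z axis and vertical below 0.1 rad and x of camera_front in the frame of mount_plate above 0.005 m and contact force between the fingers and camera below 0.1 N and value of joint each of lift_head, lift_mid below 0.01 m), for 0.3 s.
2. the release paddle is squeezed while the stand is still down (value of joint release above 0.005 m and value of joint lift_head below 0.02 m and value of joint lift_mid below 0.01 m), for 0.02 s.
At the end, for the whole second after the job is handed in: Handle gripped (over 2 N, paddle in over 4 mm), both sections out to within 6 mm of their stops, at rest; camera untouched by the fingers, on the plate within 11 mm across, 18 mm along and 5 mm in height, tilt under 0.1 rad, lengthwise within 0.2 rad, lenses to the +x side (x of camera in the frame of mount_plate between -0.011 and 0.011 m and y of camera in the frame of mount_plate between -0.018 and 0.018 m and z of camera in the frame of mount_plate between -0.005 and 0.005 m and angle between the y axis of camera and the y axis of mount_plate, either way round below 0.2 rad and angle between camera's own z axis and vertical below 0.1 rad and x of camera_front in the frame of mount_plate above 0.005 m and contact force between the fingers and camera below 0.1 N and value of joint each of lift_head, lift_mid above 0.054 m and value of joint release above 0.004 m and contact force between the fingers and stand above 2 N and velocity of joint each of lift_mid, lift_head below 0.01 m/s); the arm keeps its last pose, push and grip.
It fails at once if the battery pack, jar, handset, bowl, tape roll or tray is moved more than 40 mm (distance of any of battery, jar, handset, bowl, tape_roll, tray from where it was at the start of the episode above 0.04 m).
It also fails if it takes over 51 s, if anything falls off the work surface, if the arm or the gripper's body presses on something with over 40 N, if the wrist force passes 120 N, or if a joint passes its speed limit or range.

## Working session

There is one attempt and no reset: what is moved stays moved. The work goes in short steps, Python scripts to look and compute and a shell command to move; the robot and the scene stay as the last step left them, time stands still between calls to the robot, and variables do not carry over. Pictures are saved under pics/ and viewed, and the job is handed in when it is done.

```bash
mkdir -p pics; ls
python3 - <<'E'
from bench import ctrl
import cv2
print(ctrl.get_state()); print(ctrl.tip_reach)
for n in ("scene","top","wrist"):
    m=ctrl.camera_model(n); print(n,m)
    im=ctrl.get_image(n); cv2.imwrite(f"pics/{n}0.png",im[:,:,::-1])
E
```

```text
pics
{'time': 0.0, 'joint_positions': array([-1.14990909,  0.32183803, -0.07007645,  1.45168382,  0.02261222,
        1.37076878, -0.05689665]), 'qd': array([ 1.66463792e-05, -7.19364318e-04,  1.34168459e-03, -1.69586695e-03,
        1.19596758e-03, -1.26712916e-03, -4.28973612e-05]), 'joint_torque': array([-4.12465515e-04, -4.91285741e+01, -4.03520074e-01, -3.12522054e+01,
       -6.37146877e-02,  4.38310322e-02,  1.78518139e-04]), 'position': array([0.25702597, 0.59645567, 0.23544722]), 'tool_rot': array([-6.34483172e-01, -3.07657164e+00,  2.97021941e-03]), 'ft_force': array([-0.85703441,  0.59359928, -0.02551319]), 'torque': array([ 0.00998535, -0.00920581, -0.011195  ]), 'grip_width': 1.0036974962056193}
0.014
scene {'mtx': array([[549.42575661,   0.        , 322.98384621],
       [  0.        , 549.42575661, 235.60748836],
       [  0.        ,   0.        ,   1.        ]]), 'xyz': array([ 0.90538578, -0.39123805,  1.03773506]), 'orientation': array([0.51964463, 0.20434723, 0.7015974 ])}
top {'mtx': array([[475.01401876,   0.        , 323.97918325],
       [  0.        , 475.01401876, 238.62401159],
       [  0.        ,   0.        ,   1.        ]]), 'xyz': array([0.40747165, 0.02032811, 1.25608281]), 'orientation': array([ 0.08088438, -0.11525691, -1.55149651])}
wrist {'mtx': array([[427.12220756,   0.        , 316.75697592],
       [  0.        , 427.12220756, 227.64350913],
       [  0.        ,   0.        ,   1.        ]]), 'xyz': array([0.19473333, 0.62334747, 0.38266784]), 'orientation': array([-0.22478802, -0.1462831 ,  1.1580781 ])}
```

View pics/scene0.png

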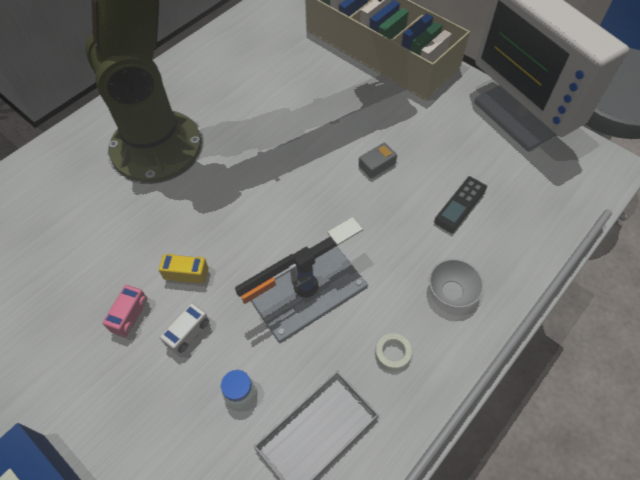

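View pics/top0.png

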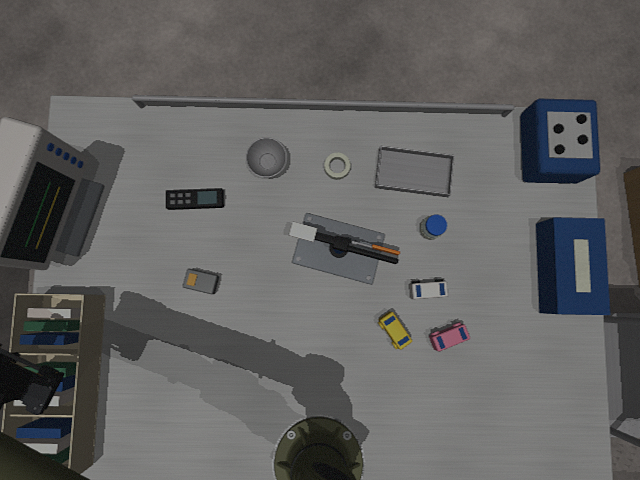

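View pics/wrist0.png

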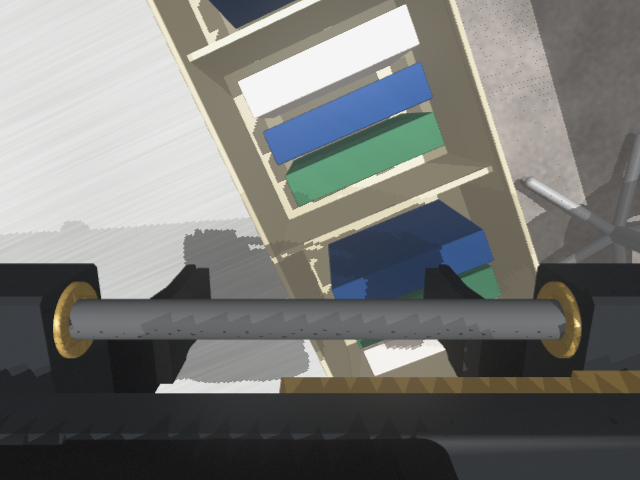

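The white body with blue stripes at top (428,288) / scene (185,327) fits the camera. The yellow one at top (395,328) and the pink one at top (450,335) are look-alikes. I'll check this in enlarged crops.

Run:
```python
import cv2
t=cv2.imread('pics/top0.png'); s=cv2.imread('pics/scene0.png')
cv2.imwrite('pics/c_top.png',cv2.resize(t[200:300,270:470],None,fx=4,fy=4,interpolation=cv2.INTER_CUBIC))
cv2.imwrite('pics/c_scene.png',cv2.resize(s[210:360,150:370],None,fx=3.6,fy=3.6,interpolation=cv2.INTER_CUBIC))
```

```text
(no output)
```

View pics/c_top.png

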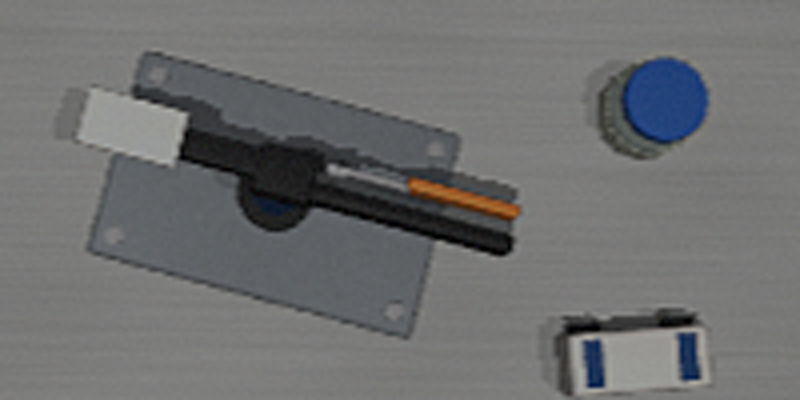

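View pics/c_scene.png

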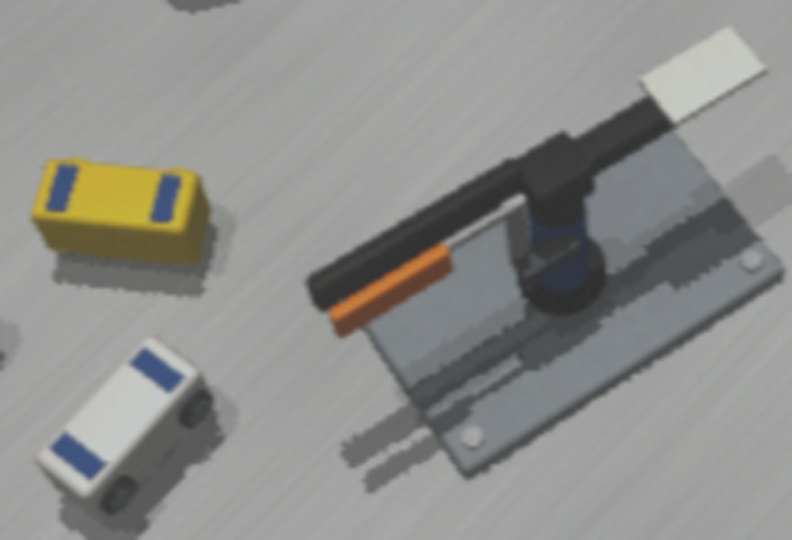

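```bash
cat > h.py <<'E'
import numpy as np, cv2
from scipy.spatial.transform import Rotation as R
from bench import ctrl
def ray(n,uv,m=None):
    m=m or ctrl.camera_model(n); K=m['mtx']; u,v=uv
    d=np.array([(u-K[0,2])/K[0,0],-(v-K[1,2])/K[1,1],-1.])
    return np.array(m['xyz']),R.from_rotvec(m['orientation']).apply(d)
def atz(n,uv,z,m=None):
    o,d=ray(n,uv,m); return o+d*(z-o[2])/d[2]
def tri(*obs):
    A=np.zeros((3,3));b=np.zeros(3);rs=[]
    for ob in obs:
        o,d=ray(*ob); d=d/np.linalg.norm(d); P=np.eye(3)-np.outer(d,d);A+=P;b+=P@o;rs.append((o,P))
    p=np.linalg.solve(A,b); return p,max(np.linalg.norm(P@(p-o)) for o,P in rs)
def ct(c): return (270+(c[0]+.5)/4-.5,200+(c[1]+.5)/4-.5)
def cs(c): return (150+(c[0]+.5)/3.6-.5,210+(c[1]+.5)/3.6-.5)
E
python3 - <<'E'
from h import *
np.set_printoptions(precision=4,suppress=True)
def grp(name,T,S):
    ps=[]
    for a,b in zip(T,S):
        p,e=tri(('top',ct(a)),('scene',cs(b))); ps.append(p); print(name,p,round(e,4))
    print(name,'mean',np.mean(ps,0)); return np.array(ps)
P=grp('plate',[(93,88),(188,112),(172,165),(76,140)],[(766,70),(677,124),(640,78),(730,27)])
v=(P[0]+P[3]-P[1]-P[2]); print('yaw',np.degrees(np.arctan2(-v[0],v[1])))
C=grp('cam',[(570,335),(703,325),(712,383),(578,395)],[(200,378),(90,497),(40,457),(150,340)])
v=(C[0]+C[3]-C[1]-C[2]); print('yaw',np.degrees(np.arctan2(-v[0],v[1])))
grp('paddle',[(412,180),(520,207)],[(452,258),(338,320)])
F=np.array([atz('top',ct(c),.012) for c in [(145,50),(460,135),(410,337),(88,250)]])
print(F,F.mean(0)); v=F[0]+F[3]-F[1]-F[2]; print('yaw',np.degrees(np.arctan2(-v[0],v[1])))
E
```

```text
plate [0.5875 0.072  0.1442] 0.0011
plate [0.574  0.0154 0.145 ] 0.0008
plate [0.5417 0.0239 0.1463] 0.0002
plate [0.5559 0.0809 0.1442] 0.0005
plate mean [0.5648 0.0481 0.1449]
yaw -13.760344999391092
cam [ 0.4492 -0.2303  0.0509] 0.0003
cam [ 0.457  -0.3139  0.0545] 0.0008
cam [ 0.421  -0.3177  0.0568] 0.0016
cam [ 0.412  -0.2341  0.052 ] 0.0012
cam mean [ 0.4348 -0.274   0.0535]
yaw 5.752588828617442
paddle [ 0.5369 -0.1174  0.1399] 0.0016
paddle [ 0.5211 -0.1807  0.1463] 0.0012
paddle mean [ 0.529  -0.1491  0.1431]
[[ 0.6343  0.0434  0.012 ]
 [ 0.5813 -0.1664  0.012 ]
 [ 0.4473 -0.1336  0.012 ]
 [ 0.5007  0.078   0.012 ]] [ 0.5409 -0.0446  0.012 ]
yaw -14.16635362659187
```

```bash
cat >> h.py <<'E'
def rows(wps,yaw=None):
    """wps world targets -> tool-axis shift mm from the present measured pose; yaw of tool y in deg -> turn rotvec levelling the tool down"""
    s=ctrl.get_state(); R0=R.from_rotvec(s['tool_rot'])
    if yaw is not None:
        a=np.radians(yaw); y=np.array([np.cos(a),np.sin(a),0]); z=np.array([0,0,-1.]); x=np.cross(y,z)
        print('turn',np.round((R0.inv()*R.from_matrix(np.c_[x,y,z])).as_rotvec(),3))
    for w in wps: print(w,'->',np.round(R0.inv().apply(np.array(w)-s['position'])*1000,1))
    M=R0.as_matrix(); print('t',s['time'],'pos',np.round(s['position'],4),'ytool',np.round(np.degrees(np.arctan2(M[1,1],M[0,1])),2),'zt',np.round(M[:,2],3),'F',np.round(s['ft_force'],2),'w',round(s['grip_width'],3))
E
python3 - <<'E'
from h import *
rows([[.45,.42,.24],[.54,.2,.24],[.52,-.1,.24],[.435,-.274,.2]],5.75)
E
```

```text
turn [-1.000e-03  1.000e-03  1.064e+00]
[0.45, 0.42, 0.24] -> [-247.   -85.9   -4.1]
[0.54, 0.2, 0.24] -> [-416.7 -252.3   -3.9]
[0.52, -0.1, 0.24] -> [-517.1 -535.7   -3.4]
[0.435, -0.274, 0.2] -> [-507.8 -729.1   36.8]
t 0.15 pos [0.2571 0.5966 0.2357] ytool 66.69 zt [-0.    -0.001 -1.   ] F [-0.31  0.13 -0.25] w 0.998
```

```bash
python3 -m handwheel '[[-50,-17,-4,0,0,0,-1],[-99,-34,-4,0,0,0,-1],[-148,-51,-4,0,0,0,-1],[-198,-69,-4,0,0,0,-1],[-247,-86,-4,0,0,0,-1],[-289,-128,-4,0,0,0.1,-1],[-332,-170,-4,0,0,0.2,-1],[-374,-211,-4,0,0,0.3,-1],[-417,-252,-4,0,0,0.4,-1],[-437,-309,-4,0,0,0.5,-1],[-457,-366,-4,0,0,0.6,-1],[-477,-422,-4,0,0,0.7,-1]]' 20
python3 - <<'E'
from h import *
rows([[.52,-.1,.24],[.435,-.274,.2]],5.75)
E
```

```text
time: 1.65
position: [0.5278, 0.0186, 0.2404]
tool_rot: [-1.656, -2.67, -0.0]
ft_force: [1.0, -0.5, -0.2]
grip_width: 0.999
turn [ 0.   -0.    0.36]
[0.52, -0.1, 0.24] -> [-102.8  -59.7    0.4]
[0.435, -0.274, 0.2] -> [-220.9 -213.2   40.3]
t 1.65 pos [0.5278 0.0186 0.2404] ytool 26.39 zt [-0.  0. -1.] F [ 0.99 -0.47 -0.23] w 0.999
```

```bash
python3 -m handwheel '[[-51,-30,0,0,0,0.12,-1],[-103,-60,0,0,0,0.24,-1],[-132,-98,0,0,0,0.36,-1],[-162,-136,0,0,0,0.36,-1],[-191,-174,0,0,0,0.36,-1],[-221,-213,0,0,0,0.36,-1],[-221,-213,0,0,0,0.36,-1]]'
python3 - <<'E'
from h import *
rows([[.435,-.274,.2]],5.75)
m=ctrl.camera_model('wrist');print(m)
cv2.imwrite('pics/w1.png',ctrl.get_image('wrist')[:,:,::-1])
print(ctrl.get_state()['position'])
E
```

```text
time: 2.52
position: [0.434, -0.2766, 0.2408]
tool_rot: [2.112, 2.325, -0.001]
ft_force: [0.2, 0.4, 0.4]
grip_width: 0.999
turn [-0.     0.001 -0.005]
[0.435, -0.274, 0.2] -> [ 2.5  1.2 40.8]
t 2.525 pos [ 0.434  -0.2766  0.2408] ytool 5.49 zt [-0.    -0.001 -1.   ] F [0.2  0.42 0.42] w 0.999
{'mtx': array([[427.12220756,   0.        , 316.75697592],
       [  0.        , 427.12220756, 227.64350913],
       [  0.        ,   0.        ,   1.        ]]), 'xyz': array([ 0.42776145, -0.20888335,  0.38778391]), 'orientation': array([-0.25383337, -0.01208923,  0.09568721])}
[ 0.43565015 -0.27379377  0.24055615]
```

View pics/w1.png

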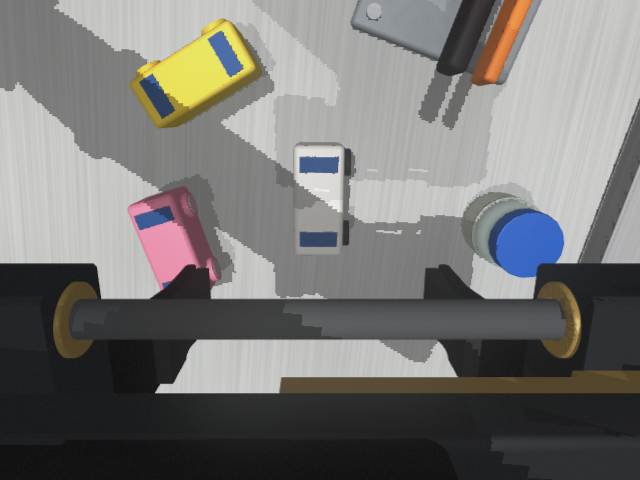

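Run:
```python
import cv2
t=cv2.imread('pics/w1.png')
cv2.imwrite('pics/c_w1.png',cv2.resize(t[130:270,250:390],None,fx=4,fy=4,interpolation=cv2.INTER_CUBIC))
```

```text
(no output)
```

View pics/c_w1.png

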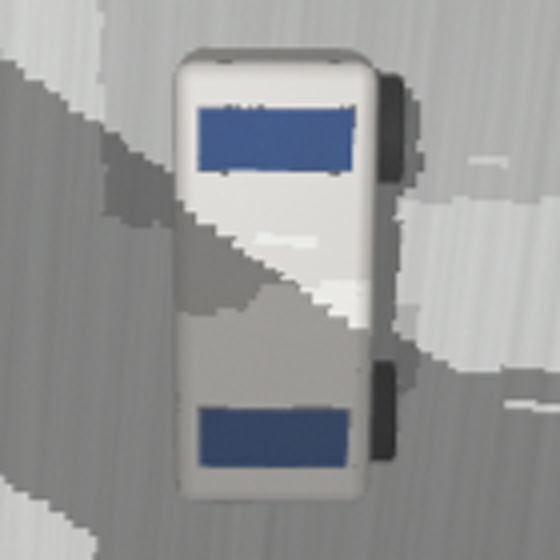

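Run:
```python
from h import *
np.set_printoptions(precision=4,suppress=True)
m=ctrl.camera_model('wrist'); print(m['xyz'])
def cw(c): return (250+(c[0]+.5)/4-.5,130+(c[1]+.5)/4-.5)
W=[(198,107),(354,107),(350,467),(198,467)]
T=[(588,390),(582,341),(697,333),(702,380)]
ps=[]
for w,t in zip(W,T):
    p,e=tri(('wrist',cw(w),m),('top',ct(t))); ps.append(p); print(p,round(e,4))
print(np.mean(ps,0))
q=np.array([atz('wrist',cw(w),.057,m) for w in W]); print(q,q.mean(0)); v=q[0]+q[1]-q[2]-q[3]; print('yaw',np.degrees(np.arctan2(-v[0],v[1])))
rows([[.435,-.274,.2]],5.75)
```

```text
[ 0.4291 -0.2064  0.3877]
[ 0.4168 -0.2355  0.076 ] 0.0025
[ 0.4455 -0.2309  0.0861] 0.0012
[ 0.4514 -0.2972  0.0933] 0.003
[ 0.4235 -0.3512 -0.0822] 0.0001
[ 0.4343 -0.2787  0.0433]
[[ 0.4186 -0.2365  0.057 ]
 [ 0.4484 -0.2335  0.057 ]
 [ 0.4557 -0.3052  0.057 ]
 [ 0.4251 -0.3083  0.057 ]] [ 0.4369 -0.2709  0.057 ]
yaw 5.479587796645652
turn [ 0.    -0.    -0.001]
[0.435, -0.274, 0.2] -> [-0.2 -0.7 40.6]
t 2.575 pos [ 0.4357 -0.2738  0.2406] ytool 5.71 zt [ 0.  0. -1.] F [ 0.48  0.25 -0.14] w 1.003
```

```bash
python3 -m handwheel '[[0,0,50,0,0,0,-1],[0,0,100,0,0,0,-1],[0,0,150,0,0,0,-1],[0,0,180,0,0,0,-1],[0,0,207,0,0,0,-1],[0,0,207,0,0,0,-1],[0,0,207,0,0,0,1],[0,0,207,0,0,0,1],[0,0,207,0,0,0,1],[0,0,207,0,0,0,1],[0,0,207,0,0,0,1],[0,0,207,0,0,0,1]]' 20
python3 - <<'E'
from h import *
rows([[.435,-.274,.15]],5.6)
E
```

```text
time: 4.08
position: [0.4361, -0.2725, 0.0336]
tool_rot: [-2.103, -2.333, 0.001]
ft_force: [-1.7, -0.5, 3.3]
grip_width: 0.461
turn [-0.001 -0.     0.006]
[0.435, -0.274, 0.15] -> [  -1.3   -1.4 -116.4]
t 4.075 pos [ 0.4361 -0.2725  0.0336] ytool 5.94 zt [-0.001  0.    -1.   ] F [-1.73 -0.48  3.33] w 0.461
```

```bash
python3 -m handwheel '[[0,0,-20,0,0,0,1],[0,0,-60,0,0,0,1],[0,0,-110,0,0,0,1],[0,0,-160,0,0,0,1],[0,0,-202,0,0,0,1],[0,0,-202,0,0,0,1]]' 25
python3 - <<'E'
from h import *
rows([[.5645,.048,.235]],-14)
cv2.imwrite('pics/w2.png',ctrl.get_image('wrist')[:,:,::-1])
E
```

```text
time: 4.82
position: [0.4385, -0.2732, 0.2385]
tool_rot: [2.099, 2.33, 0.005]
ft_force: [0.6, 0.4, -3.0]
grip_width: 0.456
turn [0.006 0.001 0.348]
[0.5645, 0.048, 0.235] -> [306.4 158.7   3.9]
t 4.825 pos [ 0.4385 -0.2732  0.2385] ytool 5.96 zt [ 0.006 -0.001 -1.   ] F [ 0.63  0.44 -2.97] w 0.456
```

View pics/w2.png

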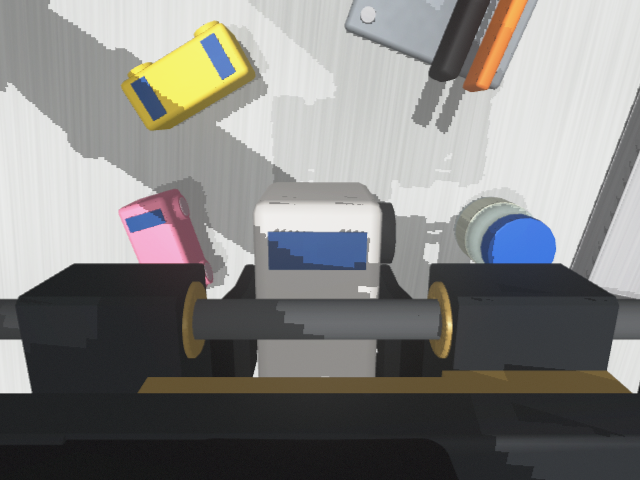

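```bash
python3 -m handwheel '[[25,13,2,0,0,0.05,1],[68,35,2,0,0,0.1,1],[111,58,2,0,0,0.15,1],[153,79,2,0,0,0.2,1],[195,101,2,0,0,0.25,1],[238,123,3,0,0,0.3,1],[280,145,3,0,0,0.348,1],[298,154,3,0,0,0.348,1],[306,158.7,3,0,0,0.348,1],[306,158.7,3,0,0,0.348,1],[306,158.7,3,0,0,0.348,1],[306,158.7,3,0,0,0.348,1]]'
python3 - <<'E'
from h import *
rows([[.5645,.048,.19]],-14)
m=ctrl.camera_model('wrist');print(m)
cv2.imwrite('pics/w3.png',ctrl.get_image('wrist')[:,:,::-1])
t=ctrl.get_image('top')[:,:,::-1];s=ctrl.get_image('scene')[:,:,::-1]
cv2.imwrite('pics/t3.png',cv2.resize(t[200:300,270:470],None,fx=4,fy=4,interpolation=cv2.INTER_CUBIC))
cv2.imwrite('pics/s3.png',cv2.resize(s[160:310,220:440],None,fx=3.6,fy=3.6,interpolation=cv2.INTER_CUBIC))
E
```

```text
time: 6.38
position: [0.5627, 0.0471, 0.2328]
tool_rot: [2.477, 1.932, 0.001]
ft_force: [-0.8, 0.6, -1.7]
grip_width: 0.455
turn [ 0.    -0.    -0.002]
[0.5645, 0.048, 0.19] -> [ 1.3  1.5 42.8]
t 6.375 pos [0.5627 0.0471 0.2328] ytool -14.1 zt [ 0.  0. -1.] F [-0.8   0.62 -1.75] w 0.455
{'mtx': array([[427.12220756,   0.        , 316.75697592],
       [  0.        , 427.12220756, 227.64350913],
       [  0.        ,   0.        ,   1.        ]]), 'xyz': array([0.57951104, 0.11284839, 0.37991066]), 'orientation': array([-0.25164111,  0.03082356, -0.24441248])}
```

View pics/w3.png

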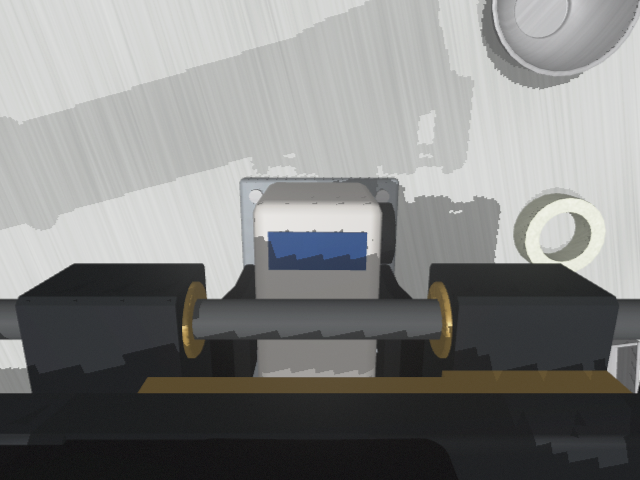

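View pics/s3.png

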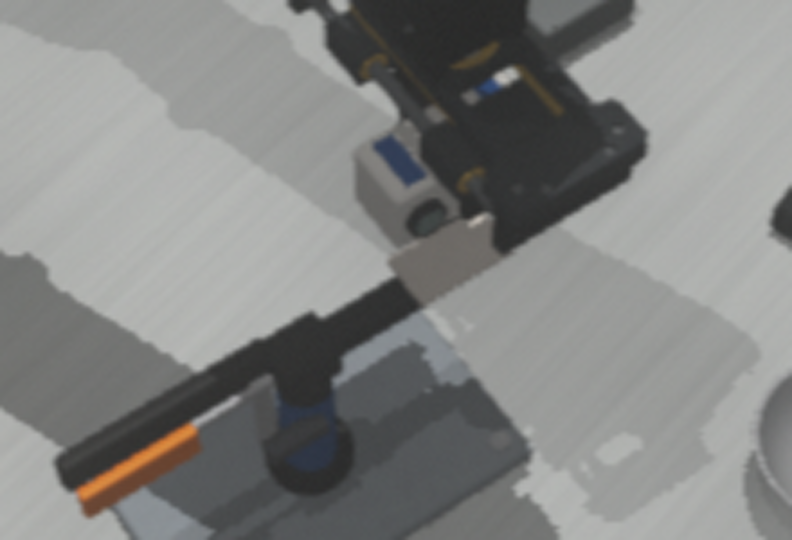

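```bash
python3 -m handwheel '[[1.5,1.5,15,0,0,0,1],[1.5,1.5,30,0,0,0,1],[1.5,1.5,40,0,0,0,1],[1.5,1.5,46,0,0,0,1],[1.5,1.5,50,0,0,0,1],[1.5,1.5,50,0,0,0,1],[1.5,1.5,50,0,0,0,1]]'
python3 - <<'E'
from h import *
rows([[.5645,.048,.1796]],-14)
E
```

```text
time: 7.4
position: [0.565, 0.0497, 0.183]
tool_rot: [2.475, 1.934, 0.001]
ft_force: [0.4, -0.2, -3.1]
grip_width: 0.459
turn [ 0.001 -0.     0.   ]
[0.5645, 0.048, 0.1796] -> [-1.7 -0.1  3.4]
t 7.4 pos [0.565  0.0497 0.183 ] ytool -13.98 zt [ 0.001  0.    -1.   ] F [ 0.41 -0.19 -3.1 ] w 0.459
```

```bash
python3 -m handwheel '[[-1.5,0,2,0,0,0,1],[-1.5,0,3,0,0,0,1],[-1.5,0,3,0,0,0,1],[-1.5,0,3,0,0,0,1]]'
python3 - <<'E'
from h import *
rows([[.5645,.048,.1796]],-14)
s=ctrl.get_image('scene')[:,:,::-1]
cv2.imwrite('pics/s4.png',cv2.resize(s[160:310,220:440],None,fx=3.6,fy=3.6,interpolation=cv2.INTER_CUBIC))
E
```

```text
time: 7.9
position: [0.5643, 0.0481, 0.1796]
tool_rot: [2.475, 1.934, 0.0]
ft_force: [0.1, -0.1, -1.4]
grip_width: 0.454
turn [ 0. -0.  0.]
[0.5645, 0.048, 0.1796] -> [-0.1  0.2  0. ]
t 7.9 pos [0.5643 0.0481 0.1796] ytool -13.98 zt [ 0.  0. -1.] F [ 0.07 -0.1  -1.38] w 0.454
```

View pics/s4.png

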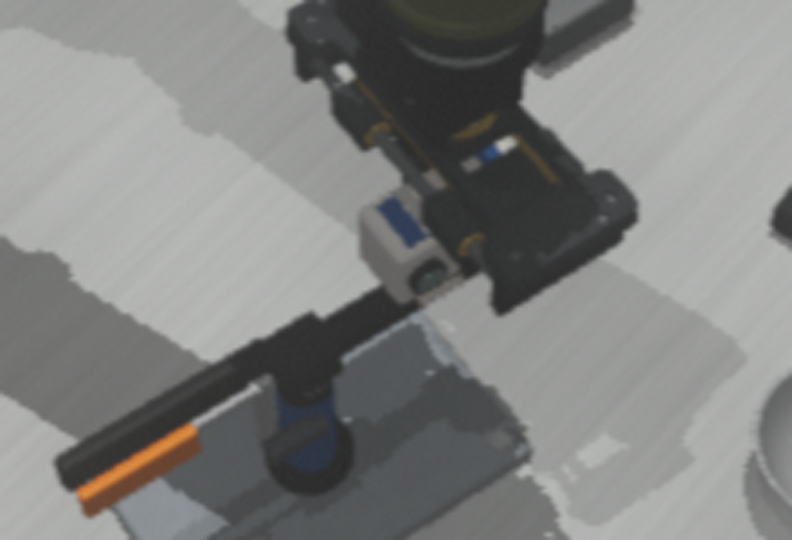

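```bash
python3 -m handwheel '[[0,0,0.7,0,0,0,1],[0,0,0.7,0,0,0,1],[0,0,0.7,0,0,0,1]]'; python3 -m handwheel '[[0,0,0.7,0,0,0,1],[0,0,0.7,0,0,0,1],[0,0,0.7,0,0,0,1]]'
```

```text
time: 8.32
position: [0.5644, 0.0483, 0.1795]
tool_rot: [2.475, 1.935, 0.001]
ft_force: [-2.6, -0.4, 4.7]
grip_width: 0.458
time: 8.7
position: [0.5645, 0.0483, 0.1794]
tool_rot: [-2.475, -1.935, -0.002]
ft_force: [-2.7, -0.6, 6.8]
grip_width: 0.459
```

```bash
python3 -m handwheel '[[0,0,-1,0,0,0,0.7],[0,0,-1,0,0,0,0.4],[0,0,-1,0,0,0,-0.2],[0,0,-1,0,0,0,-0.8],[0,0,-1,0,0,0,-0.8],[0,0,-1,0,0,0,-0.8],[0,0,-1,0,0,0,-0.8]]'
python3 - <<'E'
from h import *
rows([[.5645,.048,.26]],-14)
cv2.imwrite('pics/w5.png',ctrl.get_image('wrist')[:,:,::-1])
E
```

```text
time: 9.57
position: [0.5643, 0.0482, 0.1791]
tool_rot: [2.475, 1.935, 0.0]
ft_force: [-0.4, -0.7, 0.3]
grip_width: 0.882
turn [ 0. -0.  0.]
[0.5645, 0.048, 0.26] -> [ -0.1   0.2 -80.9]
t 9.575 pos [0.5643 0.0482 0.1791] ytool -13.98 zt [ 0.  0. -1.] F [-0.41 -0.72  0.28] w 0.882
```

View pics/w5.png

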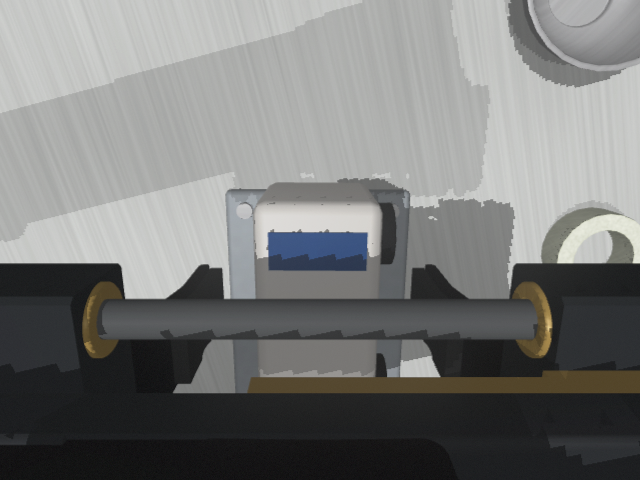

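The camera is free and standing (image columns 256–380, lens at right). Next I retreat and check it.

```bash
python3 -m handwheel '[[0,0,-15,0,0,0,-0.8],[0,0,-40,0,0,0,-0.8],[0,0,-75,0,0,0,-0.8],[0,0,-95,0,0,0,-1],[-60,0,-95,0,0,0,-1],[-120,0,-95,0,0,0,-1],[-180,0,-95,0,0,0,-1],[-180,0,-95,0,0,0,-1],[-180,0,-95,0,0,0,-1]]'
python3 - <<'E'
from h import *
rows([[.5116,-.1455,.2],[.5116,-.1455,.14]],-14)
print(ctrl.camera_model('wrist'))
for n in ('wrist','top','scene'):
    im=ctrl.get_image(n)[:,:,::-1]; cv2.imwrite(f'pics/{n}6.png',im)
t=cv2.imread('pics/top6.png');s=cv2.imread('pics/scene6.png')
cv2.imwrite('pics/t6.png',cv2.resize(t[200:300,270:470],None,fx=4,fy=4,interpolation=cv2.INTER_CUBIC))
cv2.imwrite('pics/s6.png',cv2.resize(s[160:310,220:440],None,fx=3.6,fy=3.6,interpolation=cv2.INTER_CUBIC))
E
```

```text
time: 10.75
position: [0.5211, -0.1262, 0.2751]
tool_rot: [2.475, 1.934, 0.003]
ft_force: [0.1, 0.1, 0.3]
grip_width: 1.001
turn [ 0.001 -0.001  0.   ]
[0.5116, -0.1455, 0.2] -> [-21.2  -4.6  75.1]
[0.5116, -0.1455, 0.14] -> [-21.2  -4.7 135.1]
t 10.75 pos [ 0.5211 -0.1262  0.2751] ytool -14.0 zt [ 0.002  0.001 -1.   ] F [0.13 0.1  0.35] w 1.001
{'mtx': array([[427.12220756,   0.        , 316.75697592],
       [  0.        , 427.12220756, 227.64350913],
       [  0.        ,   0.        ,   1.        ]]), 'xyz': array([ 0.53765877, -0.06050949,  0.42230158]), 'orientation': array([-0.25061378,  0.02952762, -0.24281412])}
```

View pics/wrist6.png

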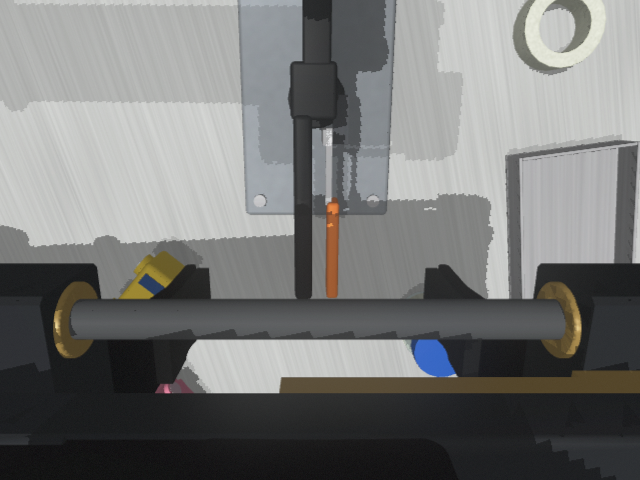

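View pics/t6.png

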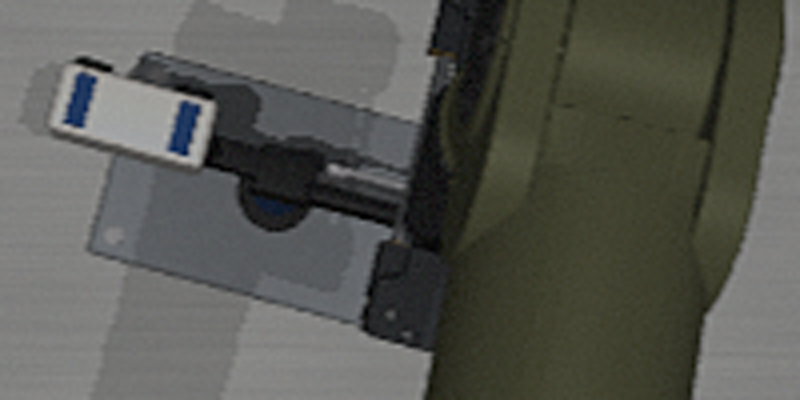

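View pics/s6.png

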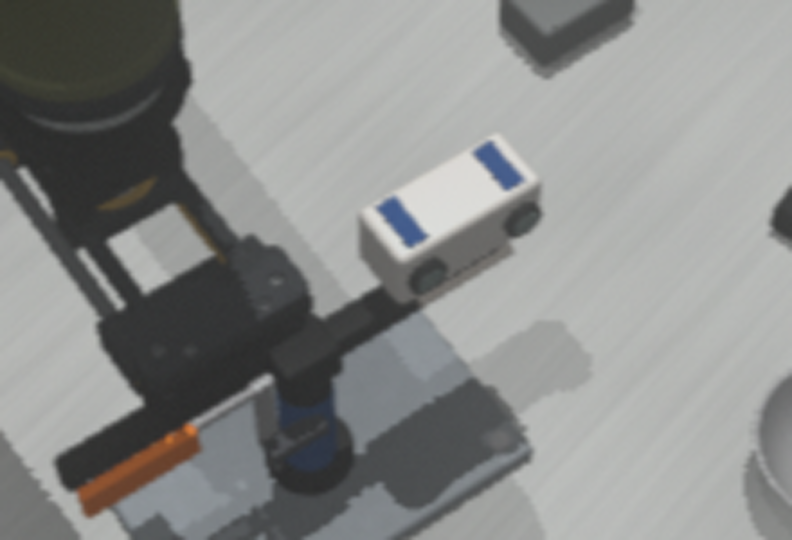

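Run:
```python
from h import *
np.set_printoptions(precision=4,suppress=True)
T=[(79,72),(203,103),(188,157),(62,124)]; S=[(525,183),(428,240),(378,203),(475,147)]
# T order: +y+x,-y+x,-y-x,+y-x ; S same
ps=[]
for a,b in zip(T,S):
    p,e=tri(('top',ct(a)),('scene',(220+(b[0]+.5)/3.6-.5,160+(b[1]+.5)/3.6-.5))); ps.append(p); print(p,round(e,4))
ps=np.array(ps); print(ps.mean(0)); v=ps[0]+ps[3]-ps[1]-ps[2]; print(np.degrees(np.arctan2(-v[0],v[1])))
xa=np.array([np.cos(np.radians(-14)),np.sin(np.radians(-14))]); ya=np.array([-xa[1],xa[0]])
d=ps.mean(0)[:2]-[.5645,.048]; print('off plate x,y mm',d@xa*1e3,d@ya*1e3)
o=np.array([.541,-.0446])
m=ctrl.camera_model('wrist')
for uv in [(296,290),(311,290),(327,290),(338,290),(327,208),(339,208),(295,208),(311,208)]:
    p=atz('wrist',uv,.1475,m)[:2]-o; print(uv,'stand x,y mm',p@xa*1e3,p@ya*1e3)
rows([o-.004*xa-.105*ya if 0 else [*(o-.004*xa-.105*ya),.14]],-14)
```

```text
[0.587  0.0772 0.2017] 0.0007
[0.5726 0.0109 0.2104] 0.0054
[0.54   0.0159 0.2063] 0.0017
[0.5548 0.083  0.1986] 0.0036
[0.5636 0.0467 0.2043]
-12.333455207004963
off plate x,y mm -0.5797321456761491 -1.436910261365726
(296, 290) stand x,y mm -13.425538956174707 -129.80185443393037
(311, 290) stand x,y mm -3.099072099997634 -129.76428571178516
(327, 290) stand x,y mm 7.915886876306318 -129.7242121862527
(338, 290) stand x,y mm 15.48870769683237 -129.69666150456996
(327, 208) stand x,y mm 7.3591386631659566 -72.10695035498837
(339, 208) stand x,y mm 15.215742624657691 -72.07824977891744
(295, 208) stand x,y mm -13.591648629564709 -72.18348465242629
(311, 208) stand x,y mm -3.1162834566241235 -72.14521760772222
turn [ 0.    -0.     0.003]
[np.float64(0.5117170180569309), np.float64(-0.14551336367658096), 0.14] -> [-22.5  -4.4 134.3]
t 10.9 pos [ 0.5214 -0.1247  0.2743] ytool -13.81 zt [ 0.  0. -1.] F [1.05 0.12 0.52] w 1.003
```

```bash
python3 -m handwheel '[[-22,-4,30,0,0,0,-1],[-22,-4,80,0,0,0,-1],[-22,-4,115,0,0,0,-1],[-22,-4,135,0,0,0,-1],[-22,-4,143,0,0,0,-1],[-22,-4,143,0,0,0,-1],[-22,-4,143,0,0,0,-1],[-22,-4,143,0,0,0,-1]]'
python3 - <<'E'
from h import *
rows([[.5117,-.1455,.131]],-14)
cv2.imwrite('pics/w7.png',ctrl.get_image('wrist')[:,:,::-1])
E
```

```text
time: 11.9
position: [0.5123, -0.1469, 0.1321]
tool_rot: [2.474, 1.934, 0.002]
ft_force: [0.2, 0.2, -0.5]
grip_width: 0.999
turn [ 0.002 -0.     0.001]
[0.5117, -0.1455, 0.131] -> [ 1.2 -0.9  1.1]
t 11.9 pos [ 0.5123 -0.1469  0.1321] ytool -13.97 zt [ 0.002  0.    -1.   ] F [ 0.2   0.17 -0.52] w 0.999
```

View pics/w7.png

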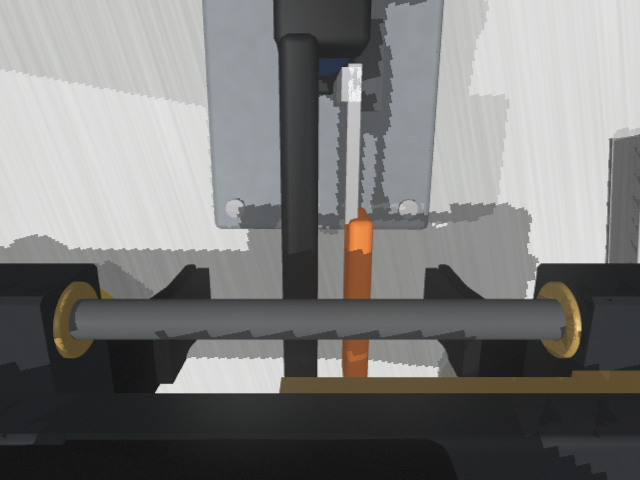

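Bar and paddle lie between the fingers (bar columns 282–317, paddle 344–371), so I squeeze.

```bash
python3 -m handwheel '[[1,-1,1,0,0,0,-0.2],[1,-1,1,0,0,0,0.2],[1,-1,1,0,0,0,0.4],[1,-1,1,0,0,0,1],[1,-1,1,0,0,0,1],[1,-1,1,0,0,0,1],[1,-1,1,0,0,0,1],[1,-1,1,0,0,0,1]]' 40
python3 - <<'E'
from h import *
rows([[.5117,-.1455,.131]],-14)
E
```

```text
time: 12.95
position: [0.511, -0.1457, 0.1303]
tool_rot: [2.476, 1.934, 0.0]
ft_force: [-0.0, -1.0, -0.8]
grip_width: 0.23
turn [ 0. -0. -0.]
[0.5117, -0.1455, 0.131] -> [ 0.4  0.6 -0.7]
t 12.95 pos [ 0.511  -0.1457  0.1303] ytool -14.0 zt [ 0.  0. -1.] F [-0.01 -0.95 -0.78] w 0.23
```

```bash
python3 -m handwheel '[[0,0,-1,0,0,0,1],[0,0,-3,0,0,0,1],[0,0,-6,0,0,0,1],[0,0,-10,0,0,0,1],[0,0,-14,0,0,0,1],[0,0,-18,0,0,0,1],[0,0,-22,0,0,0,1],[0,0,-26,0,0,0,1],[0,0,-28,0,0,0,1],[0,0,-28,0,0,0,1]]'
python3 - <<'E'
from h import *
rows([[.5117,-.1455,.131]],-14)
s=ctrl.get_image('scene')[:,:,::-1]
cv2.imwrite('pics/s8.png',cv2.resize(s[160:310,220:440],None,fx=3.6,fy=3.6,interpolation=cv2.INTER_CUBIC))
E
```

```text
time: 14.2
position: [0.5109, -0.1456, 0.1585]
tool_rot: [-2.475, -1.935, -0.0]
ft_force: [2.5, 0.4, -4.5]
grip_width: 0.231
turn [ 0. -0.  0.]
[0.5117, -0.1455, 0.131] -> [ 0.3  0.7 27.5]
t 14.2 pos [ 0.5109 -0.1456  0.1585] ytool -13.98 zt [ 0.  0. -1.] F [ 2.49  0.42 -4.47] w 0.231
```

View pics/s8.png

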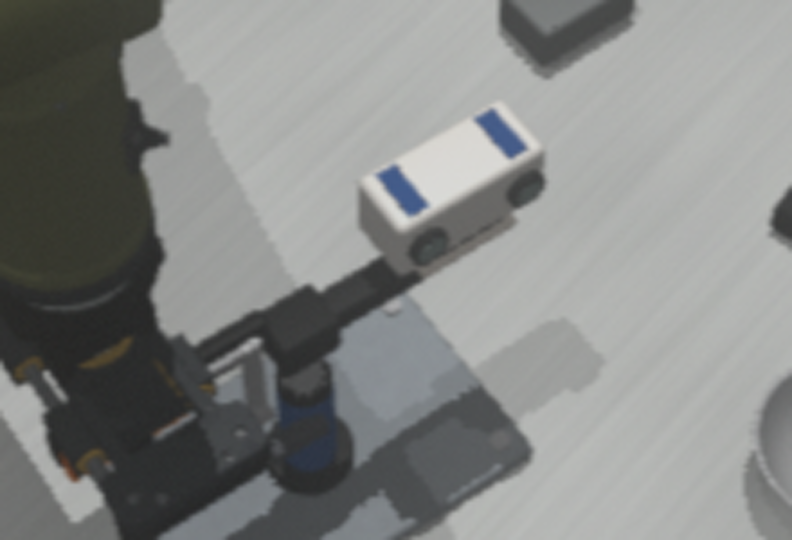

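```bash
python3 -m handwheel '[[0,0,-2,0,0,0,1],[0,0,-5,0,0,0,1],[0,0,-9,0,0,0,1],[0,0,-13,0,0,0,1],[0,0,-17,0,0,0,1],[0,0,-21,0,0,0,1],[0,0,-25,0,0,0,1],[0,0,-28,0,0,0,1],[0,0,-31,0,0,0,1],[0,0,-34,0,0,0,1],[0,0,-37,0,0,0,1],[0,0,-40,0,0,0,1]]'
python3 -m handwheel '[[0,0,-3,0,0,0,1],[0,0,-6,0,0,0,1],[0,0,-9,0,0,0,1],[0,0,-12,0,0,0,1],[0,0,-15,0,0,0,1],[0,0,-15,0,0,0,1]]'
python3 - <<'E'
from h import *
rows([[.511,-.1457,.2503]],-14)
s=ctrl.get_image('scene')[:,:,::-1]
cv2.imwrite('pics/s9.png',cv2.resize(s[130:280,220:440],None,fx=3.6,fy=3.6,interpolation=cv2.INTER_CUBIC))
cv2.imwrite('pics/w9.png',ctrl.get_image('wrist')[:,:,::-1])
E
```

```text
time: 15.75
position: [0.5108, -0.1455, 0.1976]
tool_rot: [-2.475, -1.935, 0.001]
ft_force: [5.2, 1.8, -11.1]
grip_width: 0.228
time: 16.5
position: [0.5108, -0.1455, 0.2129]
tool_rot: [-2.475, -1.935, 0.0]
ft_force: [4.5, 1.0, -10.1]
grip_width: 0.233
turn [-0. -0.  0.]
[0.511, -0.1457, 0.2503] -> [ -0.1   0.2 -37.4]
t 16.5 pos [ 0.5108 -0.1455  0.2129] ytool -13.97 zt [-0.  0. -1.] F [  4.55   0.97 -10.14] w 0.233
```

View pics/s9.png

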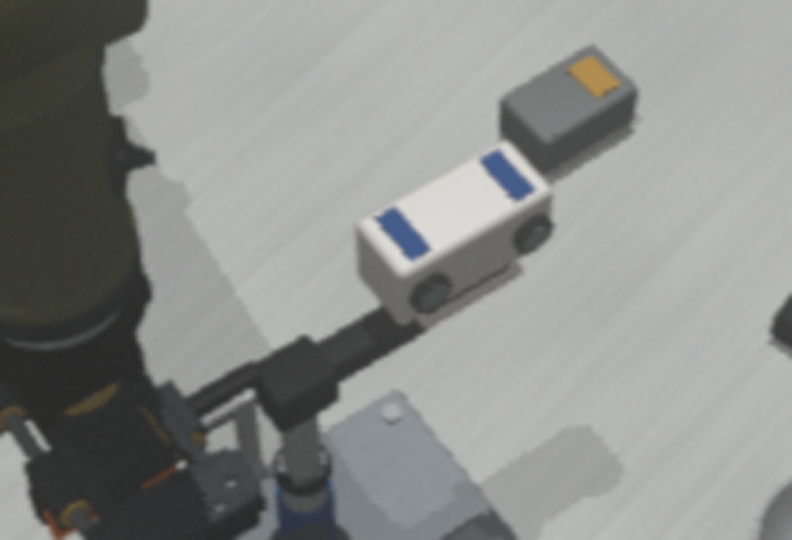

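View pics/w9.png

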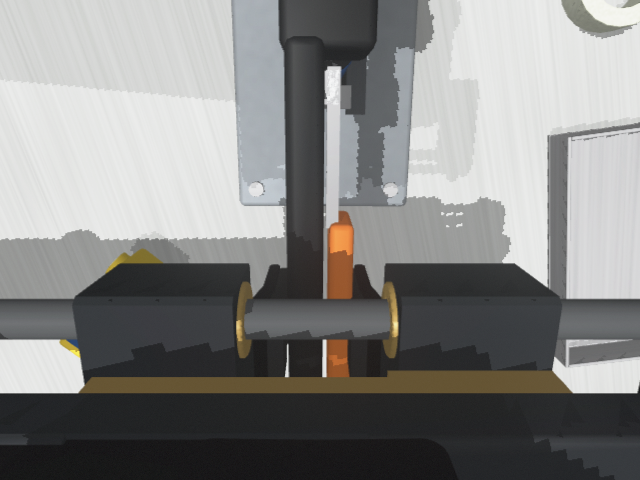

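```bash
python3 -m handwheel '[[0,0,-2,0,0,0,1],[0,0,-5,0,0,0,1],[0,0,-9,0,0,0,1],[0,0,-13,0,0,0,1],[0,0,-17,0,0,0,1],[0,0,-21,0,0,0,1],[0,0,-25,0,0,0,1],[0,0,-28,0,0,0,1],[0,0,-31,0,0,0,1],[0,0,-33,0,0,0,1],[0,0,-34,0,0,0,1],[0,0,-34,0,0,0,1]]'
python3 -m handwheel '[[0,0,-1,0,0,0,1],[0,0,-2,0,0,0,1],[0,0,-3,0,0,0,1],[0,0,-3,0,0,0,1],[0,0,-3,0,0,0,1]]'
```

```text
time: 18.1
position: [0.5108, -0.1455, 0.2468]
tool_rot: [-2.475, -1.934, 0.0]
ft_force: [5.0, 1.8, -10.2]
grip_width: 0.231
time: 18.73
position: [0.5108, -0.1455, 0.2497]
tool_rot: [-2.475, -1.934, 0.0]
ft_force: [4.5, 1.5, -9.2]
grip_width: 0.231
```

```bash
python3 -m handwheel '[[0,0,-0.7,0,0,0,1],[0,0,-1.4,0,0,0,1],[0,0,-1.4,0,0,0,1],[0,0,-1.4,0,0,0,1]]'
python3 -m handwheel '[[0,0,-0.7,0,0,0,1],[0,0,-1,0,0,0,1],[0,0,-1,0,0,0,1],[0,0,-1,0,0,0,1]]'
```

```text
time: 19.23
position: [0.5107, -0.1454, 0.2506]
tool_rot: [-2.475, -1.934, 0.001]
ft_force: [5.9, 1.9, -13.8]
grip_width: 0.228
time: 19.73
position: [0.5107, -0.1453, 0.2507]
tool_rot: [-2.475, -1.934, 0.002]
ft_force: [7.2, 2.1, -18.0]
grip_width: 0.228
```

```bash
python3 -m handwheel '[[0,0,0,0,0,0,1],[0,0,0,0,0,0,1],[0,0,0,0,0,0,1],[0,0,0,0,0,0,1],[0,0,0,0,0,0,1],[0,0,0,0,0,0,1]]'
python3 - <<'E'
from h import *
s=ctrl.get_image('scene')[:,:,::-1]; cv2.imwrite('pics/scene10.png',s)
cv2.imwrite('pics/s10.png',cv2.resize(s[110:260,220:440],None,fx=3.6,fy=3.6,interpolation=cv2.INTER_CUBIC))
t=ctrl.get_image('top')[:,:,::-1]
cv2.imwrite('pics/t10.png',cv2.resize(t[200:300,250:450],None,fx=4,fy=4,interpolation=cv2.INTER_CUBIC))
E
```

```text
time: 20.48
position: [0.5107, -0.1453, 0.2507]
tool_rot: [-2.474, -1.934, 0.002]
ft_force: [6.6, 1.5, -17.7]
grip_width: 0.232
```

View pics/s10.png

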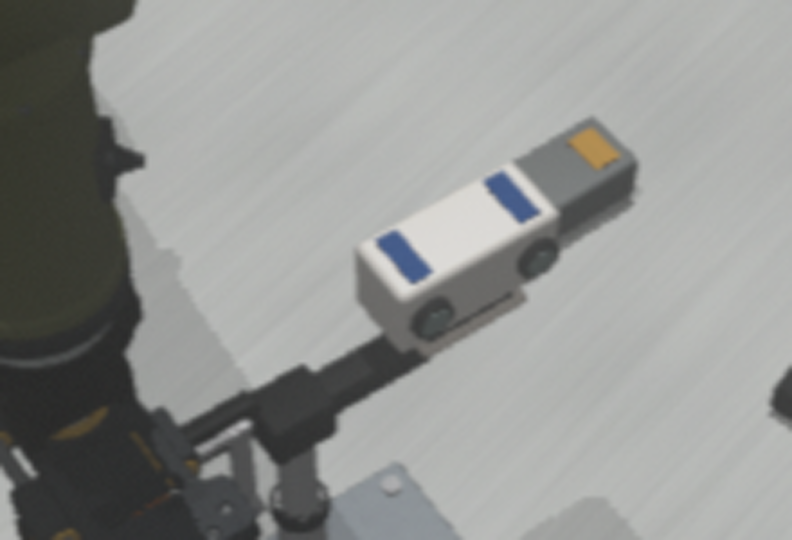

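View pics/t10.png

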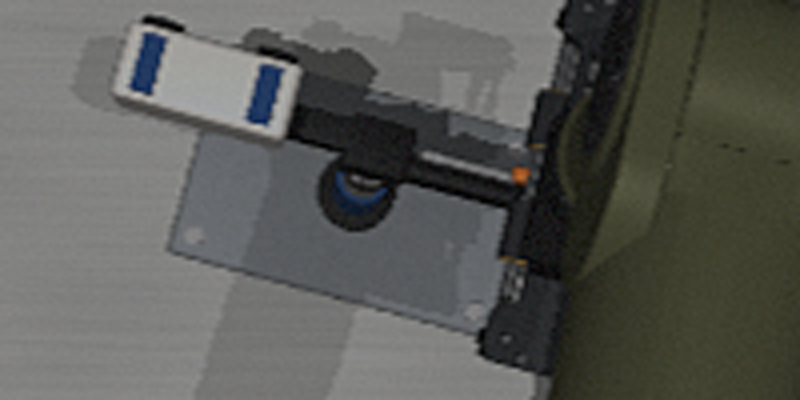

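View pics/scene10.png

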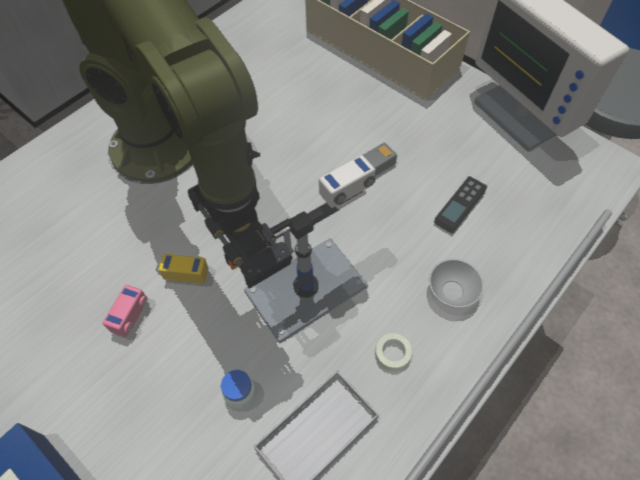

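Run:
```python
from h import *
T=[(158,36),(284,69),(264,124),(140,93)]; S=[(541,211),(431,270),(378,235),(487,178)]
ps=np.array([tri(('top',(250+(a[0]+.5)/4-.5,200+(a[1]+.5)/4-.5)),('scene',(220+(b[0]+.5)/3.6-.5,110+(b[1]+.5)/3.6-.5)))[0] for a,b in zip(T,S)])
print(ps.round(4),ps.mean(0))
s=ctrl.get_state(); print(s['position'],s['ft_force'],abs(s['qd']).max())
ctrl.close_job()
```

```text
[[0.5859 0.0736 0.3272]
 [0.5708 0.0121 0.3314]
 [0.5406 0.018  0.3263]
 [0.5551 0.0792 0.3219]] [0.56310469 0.04572145 0.32670104]
[ 0.51065899 -0.14530359  0.25067992] [  6.52557505   0.74248439 -17.21527181] 0.0021593550918427426
the job is handed in; nothing more can be done
```

The white tracking camera is standing on the mount plate, and the job was handed in at about 20.6 s with the stand held at its second stop and the paddle squeezed. No verdict was reported.

- **Placing:** I picked the camera up across its middle and set it down with the lenses facing away from the robot. After letting go, it measured within about 1.5 mm of the plate's centre and about 2° off the plate's direction, both well within tolerance.
- **Lifting:** I squeezed the paddle at 40 N and pulled straight up. The handle rose 120.4 mm against the 120 mm expected. At the top the upward pull grew from about 9 N to 18 N with almost no further movement, so the second stop was reached.
- **Last checks:**
  - The camera is upright and off the fingers. The mean of its top measured 0.327 m high against 0.323 m expected, with its centre at (0.563, 0.046) m. The individual corners scattered by about 5 mm, which I put down to reading pixel positions by eye.
  - The jaws read 20 mm where 22 mm was expected for a squeezed grip.
  - The final picture shows no sign that the other objects were disturbed. I judged that by eye and did not measure it.
- **Disagreement:** when I first located the camera, combining the wrist and top views gave useless heights because the two lines of sight were almost parallel. I used the top and scene views instead, which agreed with the sizes given.

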